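# Pack the control-panel kit tray

### The job

Pack the control-panel kit: stand the red lamp, the green lamp, the blue-topped relay and the cable gland with the yellow plug in the kit tray, each upright on the floor of the tub of its own colour, set down rather than dropped. Leave the lamp with the white lens and the relay with the black top standing where they are.

Things in the scene. Friction and masses are not known exactly. Their poses are not given: they have to be found in the camera images.
- lamp_red: Panel indicator lamp standing upright, red lens up, 67 mm tall: black round body 36 mm across from the underside to 37 mm, silver bezel 40 mm across from 37 to 55 mm (grip here from any side), dome lens 33 mm across on top. About 80 g. Origin: centre of the underside; z up. Belongs in the red tub.
- lamp_green: Panel indicator lamp standing upright, green lens up, 67 mm tall: black round body 36 mm across from the underside to 37 mm, silver bezel 40 mm across from 37 to 55 mm (grip here from any side), dome lens 33 mm across on top. About 80 g. Origin: centre of the underside; z up. Belongs in the green tub.
- relay_blue: Plug-in relay standing upright, 66 mm tall: white square case 36 x 36 mm (sides face along its x and y axes) on a black foot 38 x 38 mm, 12 mm high; the flat top, 32 mm square, is blue. About 90 g. Origin: centre of the underside; z up. Belongs in the blue tub.
- gland_yellow: Cable gland standing upright, 66 mm tall: black plastic, 40 mm across, with a narrower threaded waist (32 mm) between 10 and 22 mm, dome nut 40 mm across from 22 to 54 mm (grip here from any side), and a yellow plug 33 mm across on top. About 60 g. Origin: centre of the underside; z up. Belongs in the yellow tub.
- lamp_white: Panel indicator lamp standing upright, white lens up, 67 mm tall: black round body 36 mm across from the underside to 37 mm, silver bezel 40 mm across from 37 to 55 mm (grip here from any side), dome lens 33 mm across on top. About 80 g. Origin: centre of the underside; z up. A look-alike that is not part of the kit.
- relay_black: Plug-in relay standing upright, 66 mm tall: white square case 36 x 36 mm (sides face along its x and y axes) on a black foot 38 x 38 mm, 12 mm high; the flat top, 32 mm square, is black. About 90 g. Origin: centre of the underside; z up. A look-alike that is not part of the kit. All six parts stand 85 mm or more apart (centres); tools lower than 30 mm lie between.
- tub_red: Open square tub of red plastic, 74 x 74 mm outside, 66 x 66 mm inside, 20 mm high, floor 4 mm thick. Origin: centre of its underside, 4 mm above the table; x and y along its sides. Fixed in the fixed grey kit tray (204 x 204 mm, rim 14 mm high) with the other tubs, two by two, 92 mm between centres; corners, tray place and turn vary.
- tub_green: Open square tub of green plastic, 74 x 74 mm outside, 66 x 66 mm inside, 20 mm high, floor 4 mm thick. Origin: centre of its underside, 4 mm above the table; x and y along its sides. Fixed in the kit tray like the red tub.
- tub_blue: Open square tub of blue plastic, 74 x 74 mm outside, 66 x 66 mm inside, 20 mm high, floor 4 mm thick. Origin: centre of its underside, 4 mm above the table; x and y along its sides. Fixed in the kit tray like the red tub.
- tub_yellow: Open square tub of yellow plastic, 74 x 74 mm outside, 66 x 66 mm inside, 20 mm high, floor 4 mm thick. Origin: centre of its underside, 4 mm above the table; x and y along its sides. Fixed in the kit tray like the red tub.

How it is judged:
By the outcome, as a careful person would: the job done as asked, in the order asked, and still so for the second after the job is handed in, with the robot touching nothing.
It also fails if it takes over 102 s, if anything falls off the work surface, if the arm or the gripper's body presses on something with over 40 N, if the wrist force passes 120 N, or if a joint passes its speed limit or range.

### The arm

A 6-joint arm with a two-finger parallel gripper is mounted at the origin on the work surface. World frame = base frame: x ahead of the robot, y to its left, z up, the work surface at z = 0. Lengths are in m, angles in degrees, forces in N, time in s.
With the tool pointing down it reaches from about 0.3 to 0.75 m from the base axis. Payload 8.5 kg.
Tool frame: the origin (TCP) lies between the finger pads; the fingertips stand env.finger_overhang ahead of it and the grasp point (between the pads) lies 2 mm behind it (env.finger_overhang is the distance from the TCP to the fingertips, in m); z points along the fingers, y is the line along which they close (so a half turn about z gives the same grasp; the last joint's range is limited). The gripper opens to 85 mm and grips with 20 to 120 N. Pads are 22 mm wide; open, the fingers measure 114 mm over their backs; the gripper's body (76 mm by 85 mm) begins 54 mm behind the grasp point. The pads swing forward as they close: fully open they stand 13 mm farther back than shut.
Start: joints at [62.779, 21.807, 74.336, -0, 83.858, -12.336], TCP at [0.141, 0.532, 0.248] pointing down, gripper open.
Joint ranges: [-178.18, 178.18], [-50.72, 133.34], [12.68, 142.11], [-81.47, 261.47], [9.98, 163.14], [-165.26, 165.26]. Speed limits (degrees/s): [136.94, 136.94, 180, 180, 180, 180].

### API

Orientations are given as a 3x3 rotation matrix whose columns are the frame's x, y, z axes.
In Python, from rig import env gives the robot as it stands. The module is installed in compiled form; this text tells all that it offers.
- The arm moves only by the tool jog_arm, never from a script. Its arguments are lists of equal length, an entry for each row: "hand": the finger opening in m, from 0 to 0.0854; "travel": the shift along the world's x, y, z in m, a list of three; "yaw": the turn about the world's z in rad. A call has exactly 5 rows; each row shifts and turns the commanded pose from where the row before left it; what a row does not reach is not made up. A row lasts 1/8 s, in which the tool goes at most 62.5 mm and 10.7 degrees, less where a joint would pass 70% of its speed; a pose out of reach is approached as far as the arm can. A call is refused whole if a number of a shift passes 0.0625 or a number of a turn 0.188, either way. A call with a gripper value outside its range is refused whole. The fingers move at their own pace and stop on an object; "grip_force" is the grip in N (left out, the last holds). Time passes only in rows, so rows that do not move let the fingers close, or fill a call up. It gives the time, the measured TCP pose, the force, the opening and the grip force at its end, in the units of the state.
- env.observe(): the state, without advancing time (a new reading comes with each control period).
- env.get_image(name): name is "scene" or "side" or "wrist"; returns the picture (384x512x3 uint8, red, green, blue); there is no depth.
- env.calibration(name): a dict with "fx", "fy", "cx", "cy" (pixels), "k1" (the pictures are not rectified: a ray, as slopes to the right and down, at radius r is drawn at 1 + k1 r^2 times it, then the intrinsics apply), "position" and "rotation" of the camera in the world; the wrist camera has in their place "hand_eye" (4x4, takes a point from camera to tool coordinates, whose origin is the TCP and whose axes are the flange's). Camera axes: x right, y down, z forward; pixel columns grow to the right and rows downward; lengths in m; the calibration is good to about 2 mm. A picture is of the moment at which its call begins: read the wrist's pose just before it. calibration takes no time and is no camera call.
- env.close_job(): hands the job in; it is judged then, once.
The state is a dict: "time_s": time; "q": joint angles; "qvel": joint speeds; "joint_efforts": joint torques, N m; "position": TCP position; "tool_rot": TCP orientation; "ft_force": force on the tool from outside, world axes, zero at the start; "wrist_torque": the same for the moment, N m; "grip_width": finger opening in m; "gripper_force": force on a finger pad.
Only numpy, scipy, OpenCV 4.12 (cv2) and the standard library are available. Lean on these libraries where they do the work, as an engineer would, in place of code of your own. Each camera call takes 0.05 s, during which the arm holds its last target. There are 200 camera calls.

## Working session

There is one attempt and no reset: what is moved stays moved. The work goes in short steps, Python scripts to look and compute and a tool call to move; the robot and the scene stay as the last step left them, time stands still between calls to the robot, and variables do not carry over. Pictures are saved under pics/ and viewed, at most 14 in all, crops included, and the job is handed in when it is done.

Besides the shell and the picture viewer there is one more tool, called as name(argument=value, ...) on one line, values as JSON. jog_arm: Moves the arm, as the interface text tells. Its arguments: {"type":"object","properties":{"hand":{"type":"array"},"travel":{"type":"array"},"yaw":{"type":"array"},"grip_force":{"type":"number"}},"required":["hand","travel","yaw"]}

```bash
mkdir -p pics; python3 - <<'E'
from rig import env
import cv2,numpy as np
s=env.observe();print(s['position'],s['tool_rot'],s['grip_width'],s['time_s'],env.finger_overhang)
for n in("scene","side","wrist"):
    cv2.imwrite(f"pics/{n}0.png",env.get_image(n)[...,::-1]);print(n,env.calibration(n))
a=cv2.hconcat([cv2.imread("pics/scene0.png"),])
E
```

```text
[0.14115414 0.5313114  0.24769279] [[-9.66446162e-01  2.56868331e-01 -6.90849646e-04]
 [ 2.56869036e-01  9.66445373e-01 -1.28044705e-03]
 [ 3.38762147e-04 -1.41494102e-03 -9.99998942e-01]] 0.08536257231935895 0.0 0.017
scene {'fx': 429.5021787683855, 'fy': 429.5021787683855, 'cx': 259.01483423793064, 'cy': 198.8432782937045, 'k1': -0.12941035644250629, 'position': array([0.87903787, 0.52298941, 0.6362545 ]), 'rotation': array([[-0.86477406,  0.3191061 , -0.38773331],
       [ 0.50207489,  0.56375087, -0.65582449],
       [ 0.00930739, -0.76181117, -0.64773229]])}
side {'fx': 366.7227722947731, 'fy': 366.7227722947731, 'cx': 255.49301493830876, 'cy': 195.1672264081321, 'k1': -0.046979885414110495, 'position': array([ 0.09757637, -0.56775244,  0.58719932]), 'rotation': array([[ 0.76723673, -0.4183437 ,  0.48614437],
       [-0.64132357, -0.4919032 ,  0.58884236],
       [-0.00720252, -0.76355733, -0.64569988]])}
wrist {'fx': 325.7345433398728, 'fy': 325.7345433398728, 'cx': 252.05696255574347, 'cy': 191.1518356334346, 'k1': -0.006889673344873048, 'hand_eye': array([[-1.82958951e-04, -9.56285417e-01, -2.92434894e-01,
         7.38132128e-02],
       [ 9.99998624e-01, -6.57186752e-04,  1.52341399e-03,
        -5.99445603e-04],
       [-1.64900292e-03, -2.92434213e-01,  9.56284221e-01,
        -1.24587213e-01],
       [ 0.00000000e+00,  0.00000000e+00,  0.00000000e+00,
         1.00000000e+00]])}
```

View pics/scene0.png

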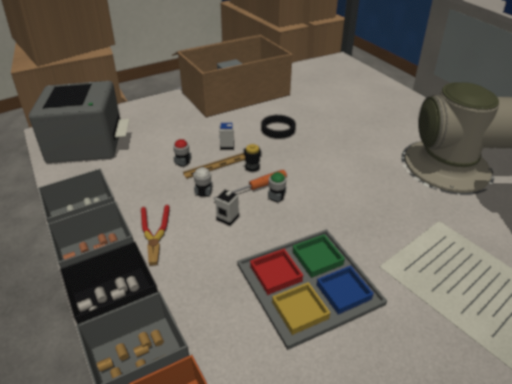

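View pics/side0.png

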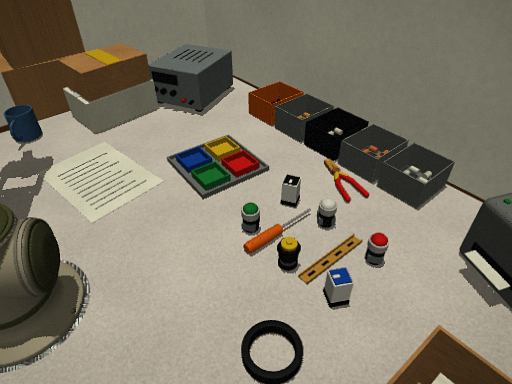

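View pics/wrist0.png

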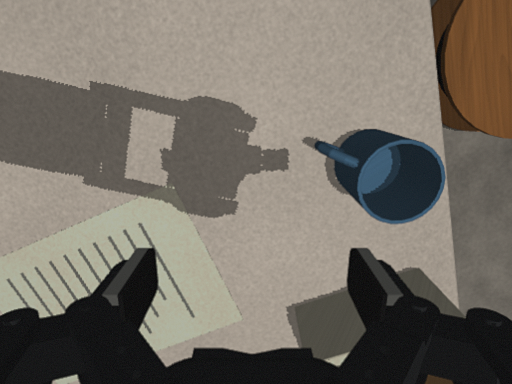

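The scene view shows the red lens at about (181,148), white (203,175), green (278,180), the blue relay at (227,130), the yellow gland at (252,152) and the black relay at (227,205). The tubs are around (275,270), (319,255), (345,289) and (301,306). The side view shows the same parts, and the wrist view shows only a mug and paper.

```bash
cat > h.py <<'E'
import cv2,numpy as np
from rig import env
def cam(n,s=None):
    c=env.calibration(n)
    if n=="wrist":
        s=s or env.observe();H=c["hand_eye"];R=np.array(s["tool_rot"])
        return c,R@H[:3,:3],R@H[:3,3]+np.array(s["position"])
    return c,np.array(c["rotation"]),np.array(c["position"])
def ray(C,uv):
    c,R,p=C;K=np.array([[c["fx"],0,c["cx"]],[0,c["fy"],c["cy"]],[0,0,1]])
    m=cv2.undistortPoints(np.array([[uv]],float),K,np.array([c["k1"],0,0,0]))[0,0]
    return p,R@np.array([m[0],m[1],1])
def plane(C,uv,z):
    p,d=ray(C,uv);return p+d*(z-p[2])/d[2]
HUE={"red":[(0,7),(173,180)],"green":[(50,85)],"blue":[(105,125)],"yellow":[(20,32)]}
def blobs(im,col,amin=30,smin=110,vmin=60):
    h=cv2.cvtColor(im,cv2.COLOR_RGB2HSV);m=0
    for a,b in HUE[col]: m=m|cv2.inRange(h,(a,smin,vmin),(b,255,255))
    n,_,st,ce=cv2.connectedComponentsWithStats(m)
    return [(ce[i].round(1),st[i].tolist()) for i in range(1,n) if st[i][4]>=amin]
def snap(n,name=None):
    s=env.observe();im=env.get_image(n)
    if name: cv2.imwrite(f"pics/{name}.png",im[...,::-1])
    return im,cam(n,s)
E
python3 - <<'E'
from h import *
for n in("scene","side"):
    im=cv2.imread(f"pics/{n}0.png")[...,::-1].copy();C=cam(n)
    for c in HUE:
        for ce,st in blobs(im,c):
            if 120<ce[0]<400 and ce[1]>110 and ce[1]<330: print(n,c,ce,st,"z61",plane(C,ce,.061)[:2].round(3),"z15",plane(C,ce,.015)[:2].round(3))
E
```

```text
scene red [180.4 143.3] [175, 139, 12, 9, 77] z61 [ 0.597 -0.336] z15 [ 0.574 -0.405]
scene red [164.7 217.5] [159, 205, 10, 25, 130] z61 [ 0.725 -0.102] z15 [ 0.713 -0.152]
scene red [143.9 219.1] [141, 207, 9, 25, 122] z61 [ 0.763 -0.118] z15 [ 0.754 -0.169]
scene red [276.  270.5] [250, 248, 53, 46, 1521] z61 [0.605 0.121] z15 [0.584 0.089]
scene green [277.3 177. ] [272, 173, 11, 9, 69] z61 [ 0.462 -0.104] z15 [ 0.429 -0.154]
scene green [317.8 254.8] [294, 235, 50, 40, 1127] z61 [0.521 0.128] z15 [0.492 0.096]
scene blue [344.8 288.6] [318, 266, 55, 47, 1469] z61 [0.526 0.213] z15 [0.498 0.188]
scene yellow [252.1 148.8] [246, 144, 13, 10, 102] z61 [ 0.456 -0.228] z15 [ 0.422 -0.288]
scene yellow [154.  235.3] [145, 231, 19, 9, 97] z61 [ 0.761 -0.065] z15 [ 0.751 -0.112]
scene yellow [300.5 307.4] [273, 283, 57, 51, 1804] z61 [0.612 0.206] z15 [0.591 0.181]
side red [240.  162.8] [221, 149, 39, 29, 666] z61 [0.544 0.033] z15 [0.583 0.085]
side red [349.2 186.9] [335, 174, 34, 28, 339] z61 [ 0.676 -0.204] z15 [ 0.726 -0.172]
side red [379.  239.1] [371, 233, 17, 13, 176] z61 [ 0.592 -0.346] z15 [ 0.635 -0.326]
side green [209.9 173.9] [191, 161, 39, 24, 389] z61 [0.461 0.043] z15 [0.493 0.097]
side green [250.  208.1] [243, 203, 15, 11, 124] z61 [ 0.457 -0.113] z15 [ 0.489 -0.073]
side blue [192.8 157.3] [175, 146, 37, 22, 354] z61 [0.468 0.13 ] z15 [0.5   0.191]
side blue [340.5 275.9] [329, 268, 23, 17, 234] z61 [ 0.467 -0.355] z15 [ 0.499 -0.336]
side yellow [221.3 147.2] [204, 136, 36, 25, 523] z61 [0.551 0.121] z15 [0.59  0.181]
side yellow [338.4 174.2] [334, 171, 15, 9, 50] z61 [ 0.694 -0.157] z15 [ 0.746 -0.121]
side yellow [288.8 243.5] [281, 237, 17, 14, 198] z61 [ 0.45 -0.24] z15 [ 0.481 -0.211]
```

jog_arm(hand=[0.085,0.085,0.085,0.085,0.085], travel=[[0.022,-0.042,0.0035],[0.022,-0.042,0.0035],[0.022,-0.042,0.0035],[0.022,-0.042,0.0035],[0.022,-0.042,0.0035]], yaw=[-0.087,-0.087,-0.087,-0.087,-0.087], grip_force=40)

```text
time_s: 0.78
position: [0.2516, 0.3201, 0.2659]
tool_rot: [[-0.767, 0.642, 0.0], [0.642, 0.767, -0.0], [-0.0, -0.0, -1.0]]
ft_force: [0.0, 0.6, -0.2]
grip_width: 0.085
gripper_force: 0.0
```

jog_arm(hand=[0.085,0.085,0.085,0.085,0.085], travel=[[0.022,-0.042,0.0035],[0.022,-0.042,0.0035],[0.022,-0.042,0.0035],[0.022,-0.042,0.0035],[0.022,-0.042,0.0035]], yaw=[-0.087,-0.087,-0.087,-0.087,-0.087])

```text
time_s: 1.4
position: [0.3617, 0.11, 0.2834]
tool_rot: [[-0.424, 0.906, 0.0], [0.906, 0.424, 0.0], [-0.0, 0.0, -1.0]]
ft_force: [0.9, 1.0, 0.2]
grip_width: 0.085
gripper_force: 0.0
```

jog_arm(hand=[0.085,0.085,0.085,0.085,0.085], travel=[[0.022,-0.042,0.0035],[0.022,-0.042,0.0035],[0.022,-0.042,0.0035],[0.022,-0.042,0.0035],[0.022,-0.042,0.0035]], yaw=[-0.087,-0.087,-0.087,-0.087,-0.087])

```text
time_s: 2.02
position: [0.4717, -0.1, 0.3008]
tool_rot: [[-0.003, 1.0, -0.0], [1.0, 0.003, 0.0], [0.0, -0.0, -1.0]]
ft_force: [0.6, 0.6, 0.1]
grip_width: 0.0848
gripper_force: 0.0
```

```bash
python3 - <<'E'
from h import *
s=env.observe();print(s['position'],s['tool_rot'][:,1],s['time_s'])
im,C=snap("wrist","w1")
for c in HUE:
    for ce,st in blobs(im,c,100): print(c,ce,st,"z61",plane(C,ce,.061)[:2].round(4),"z66",plane(C,ce,.066)[:2].round(4))
E
```

```text
[ 0.47171264 -0.09998211  0.30077176] [ 9.99995961e-01  2.82741002e-03 -2.89113856e-04] 2.025
red [351.7  11.6] [316, 0, 72, 27, 1597] z61 [0.5721 0.0518] z66 [0.5707 0.0507]
red [445.7 200.1] [409, 167, 65, 70, 1434] z61 [ 0.7015 -0.1473] z66 [ 0.6984 -0.1457]
red [342.4 334.8] [331, 325, 24, 21, 396] z61 [ 0.5953 -0.3396] z66 [ 0.5936 -0.3353]
green [271.1   7.2] [236, 0, 68, 18, 1000] z61 [0.4911 0.0554] z66 [0.4908 0.0543]
green [241.6 164.5] [233, 158, 18, 16, 162] z61 [ 0.4605 -0.1051] z66 [ 0.4607 -0.104 ]
blue [247.  344.2] [232, 333, 30, 21, 331] z61 [ 0.4662 -0.3552] z66 [ 0.4663 -0.3507]
yellow [464.5 166.4] [447, 155, 31, 27, 385] z61 [ 0.7161 -0.1066] z66 [ 0.7127 -0.1055]
yellow [237.  266.2] [224, 254, 27, 25, 515] z61 [ 0.4539 -0.2355] z66 [ 0.4541 -0.2326]
```

View pics/w1.png

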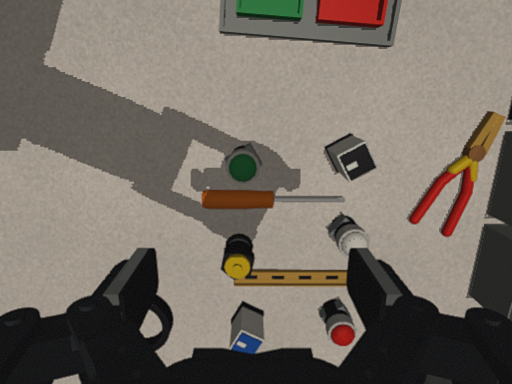

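The wrist view shows green at (242,165), yellow at (237,266), red at (342,335), blue at (247,344), the white lamp at (352,240) and the black relay at (350,157). I'm going for red first.

jog_arm(hand=[0.065,0.065,0.065,0.065,0.065], travel=[[0.024,-0.048,-0.028],[0.025,-0.048,-0.03],[0.025,-0.048,-0.03],[0.025,-0.048,-0.03],[0.024,-0.048,-0.032]], yaw=[0,0,0,0,0])

```text
time_s: 2.7
position: [0.5949, -0.34, 0.1496]
tool_rot: [[-0.006, 1.0, -0.0], [1.0, 0.006, 0.0], [0.0, -0.0, -1.0]]
ft_force: [1.1, 0.8, 0.6]
grip_width: 0.0649
gripper_force: 0.0
```

```bash
python3 - <<'E'
from h import *
s=env.observe();print(s['position'],s['tool_rot'][:,1],s['time_s'])
im,C=snap("wrist","w2")
for c in HUE:
    for ce,st in blobs(im,c,100): print(c,ce,st,"z61",plane(C,ce,.061)[:2].round(4),"z66",plane(C,ce,.066)[:2].round(4))
E
```

```text
[ 0.59490918 -0.34000347  0.14957545] [ 9.99981919e-01  6.01337606e-03 -4.24913865e-05] 2.7
red [456.7  12.6] [444, 0, 29, 28, 547] z61 [ 0.7154 -0.2204] z66 [ 0.7126 -0.2215]
red [253.7 206.2] [231, 184, 46, 45, 1588] z61 [ 0.5967 -0.3419] z66 [ 0.5966 -0.3402]
blue [ 66.3 224.1] [37, 196, 57, 56, 1711] z61 [ 0.4643 -0.3561] z66 [ 0.4674 -0.354 ]
yellow [23.1 42. ] [0, 12, 51, 59, 2441] z61 [ 0.457  -0.2379] z66 [ 0.4602 -0.2385]
```

View pics/w2.png

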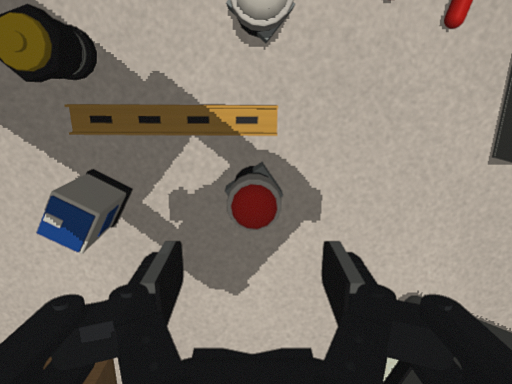

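Red lens at (254,206), nearly centred between the fingers; the rail lies clear. Descending and gripping.

jog_arm(hand=[0.065,0.065,0.065,0.065,0.03], travel=[[0.002,-0.001,-0.04],[0,0,-0.04],[0,0,-0.0245],[0,0,0],[0,0,0]], yaw=[0,0,0,0,0])

```text
time_s: 3.38
position: [0.5968, -0.3398, 0.0476]
tool_rot: [[-0.006, 1.0, 0.001], [1.0, 0.006, -0.001], [-0.001, 0.001, -1.0]]
ft_force: [-0.6, -0.5, -0.7]
grip_width: 0.0481
gripper_force: 0.0
```

jog_arm(hand=[0.03,0.03,0.03,0.03,0.03], travel=[[0,0,0],[0,0,0],[0,0,0],[0,0,0.01],[0,0,0.03]], yaw=[0,0,0,0,0])

```text
time_s: 4.0
position: [0.5956, -0.339, 0.0857]
tool_rot: [[-0.006, 1.0, -0.003], [1.0, 0.006, 0.002], [0.002, -0.003, -1.0]]
ft_force: [1.0, 0.2, -0.1]
grip_width: 0.0386
gripper_force: 40.4
```

jog_arm(hand=[0.03,0.03,0.03,0.03,0.03], travel=[[0,0,0.058],[0,0.04,0.045],[-0.001,0.048,0],[-0.002,0.048,0],[-0.002,0.048,0]], yaw=[0,0,0,0,0])

```text
time_s: 4.62
position: [0.5909, -0.1539, 0.1899]
tool_rot: [[-0.006, 1.0, 0.0], [1.0, 0.006, -0.0], [-0.0, 0.0, -1.0]]
ft_force: [0.9, -0.1, -2.0]
grip_width: 0.0387
gripper_force: 40.5
```

jog_arm(hand=[0.03,0.03,0.03,0.03,0.03], travel=[[-0.002,0.05,0],[-0.002,0.05,0],[-0.002,0.05,0],[-0.002,0.05,0],[-0.001,0.045,0]], yaw=[0,0,0,0,0])

```text
time_s: 5.25
position: [0.5819, 0.0913, 0.1899]
tool_rot: [[-0.006, 1.0, 0.0], [1.0, 0.006, 0.0], [0.0, 0.0, -1.0]]
ft_force: [1.0, -0.7, -0.5]
grip_width: 0.0391
gripper_force: 40.5
```

```bash
python3 - <<'E'
from h import *
s=env.observe();print(s['position'],s['tool_rot'][:,1],s['time_s'],s['grip_width'])
im,C=snap("wrist","w3")
for c in HUE:
    for ce,st in blobs(im,c,100): print(c,ce,st,"z15",plane(C,ce,.015)[:2].round(4),"z24",plane(C,ce,.024)[:2].round(4))
E
```

```text
[0.58185977 0.09130946 0.18993589] [9.99979719e-01 6.35897517e-03 3.53280618e-04] 5.25 0.03906964011679398
red [254.5 174.3] [213, 136, 86, 85, 5823] z15 [0.585  0.0908] z24 [0.5849 0.093 ]
red [252.3 289.2] [213, 253, 80, 74, 4620] z15 [ 0.5837 -0.0343] z24 [ 0.5836 -0.0284]
red [365.7 369.6] [359, 358, 18, 26, 258] z15 [ 0.7156 -0.141 ] z24 [ 0.7116 -0.1318]
green [157.1 169.9] [114, 128, 85, 85, 6090] z15 [0.4931 0.0945] z24 [0.4958 0.0966]
green [132.3 375.6] [116, 364, 29, 20, 405] z15 [ 0.4448 -0.1511] z24 [ 0.4489 -0.1416]
blue [155.2  64.6] [109, 15, 94, 101, 8336] z15 [0.4987 0.1874] z24 [0.5012 0.1867]
yellow [263.4  73.6] [218, 24, 95, 100, 8159] z15 [0.5919 0.1806] z24 [0.5916 0.1801]
```

View pics/w3.png

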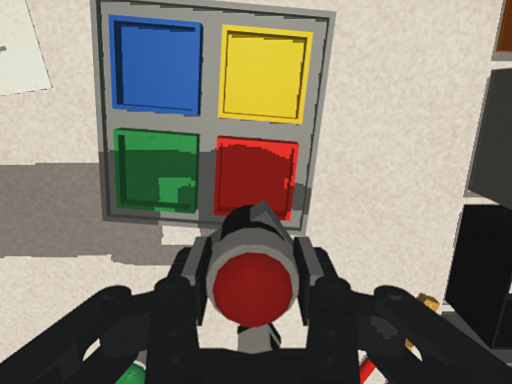

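Red lens and body are held upright between the fingers at (252,285); the red tub is at about (256,178), just ahead. Setting it down.

jog_arm(hand=[0.03,0.03,0.03,0.03,0.03], travel=[[0.002,-0.003,-0.045],[0,0,-0.05],[0,0,-0.03],[0,0,-0.006],[0,0,-0.001]], yaw=[0,0,0,0,0])

```text
time_s: 5.92
position: [0.5848, 0.0864, 0.0583]
tool_rot: [[-0.006, 1.0, 0.001], [1.0, 0.006, -0.0], [-0.0, 0.001, -1.0]]
ft_force: [0.7, 0.2, -0.7]
grip_width: 0.0387
gripper_force: 40.5
```

jog_arm(hand=[0.03,0.03,0.03,0.03,0.03], travel=[[0,0,-0.001],[0,0,-0.001],[0,0,-0.001],[0,0,-0.0005],[0,0,-0.0005]], yaw=[0,0,0,0,0])

```text
time_s: 6.55
position: [0.5847, 0.0865, 0.056]
tool_rot: [[-0.006, 1.0, 0.003], [1.0, 0.006, -0.0], [-0.0, 0.003, -1.0]]
ft_force: [-6.7, -0.1, 20.4]
grip_width: 0.0387
gripper_force: 42.3
```

jog_arm(hand=[0.03,0.03,0.042,0.05,0.06], travel=[[0,0,0.0012],[0,0,0.0003],[0,0,0],[0,0,0],[0,0,0]], yaw=[0,0,0,0,0])

```text
time_s: 7.18
position: [0.5843, 0.0865, 0.0547]
tool_rot: [[-0.006, 1.0, -0.0], [1.0, 0.006, 0.0], [0.0, -0.0, -1.0]]
ft_force: [0.1, -0.0, -0.5]
grip_width: 0.0598
gripper_force: 0.0
```

jog_arm(hand=[0.065,0.065,0.065,0.065,0.065], travel=[[0,0,0],[0,0,0.03],[0,0,0.045],[-0.02,-0.035,0.03],[-0.02,-0.05,0]], yaw=[0,0,0,0,0])

```text
time_s: 7.8
position: [0.5447, 0.0012, 0.1621]
tool_rot: [[-0.008, 1.0, 0.005], [1.0, 0.008, -0.001], [-0.001, 0.005, -1.0]]
ft_force: [-1.2, -0.6, -0.5]
grip_width: 0.0651
gripper_force: 0.0
```

```bash
python3 - <<'E'
from h import *
s=env.observe();print(s['position'],s['tool_rot'][:,1],s['time_s'],s['grip_width'])
im,C=snap("wrist","w4")
for c in ("red","green"):
    for ce,st in blobs(im,c,100): print(c,ce,st,"z69",plane(C,ce,.069)[:2].round(4),"z61",plane(C,ce,.061)[:2].round(4))
E
```

```text
[0.54472074 0.00116703 0.16212878] [0.99995282 0.00834398 0.00497317] 7.8 0.06514733420739978
red [300.2  70.4] [252, 19, 108, 111, 6740] z69 [0.5754 0.0882] z61 [0.5765 0.0887]
red [313.6  79.7] [289, 54, 50, 53, 2078] z69 [0.5842 0.0828] z61 [0.5856 0.083 ]
green [185.3  64.5] [134, 8, 102, 112, 9418] z69 [0.5034 0.0911] z61 [0.5019 0.0917]
```

View pics/w4.png

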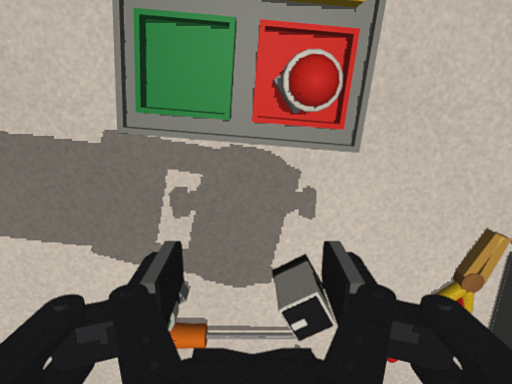

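The red lamp stands upright in the red tub at about (314,80). Next is green.

jog_arm(hand=[0.065,0.065,0.065,0.065,0.065], travel=[[-0.025,-0.03,-0.004],[-0.025,-0.03,-0.004],[-0.02,-0.03,-0.002],[-0.014,-0.016,0],[0,0,0]], yaw=[0,0,0,0,0])

```text
time_s: 8.48
position: [0.4598, -0.1052, 0.1499]
tool_rot: [[-0.004, 1.0, -0.0], [1.0, 0.004, 0.0], [0.0, -0.0, -1.0]]
ft_force: [0.7, 0.7, -0.7]
grip_width: 0.065
gripper_force: 0.0
```

```bash
python3 - <<'E'
from h import *
s=env.observe();print(s['position'],s['tool_rot'][:,1],s['time_s'],s['grip_width'])
im,C=snap("wrist","w5")
for c in ("green","yellow"):
    for ce,st in blobs(im,c,100): print(c,ce,st,"z61",plane(C,ce,.061)[:2].round(4))
E
```

```text
[ 0.45981589 -0.10515857  0.14987833] [ 9.99992629e-01  3.83598172e-03 -1.64097426e-04] 8.475 0.06504753210580684
green [253.  206.8] [233, 187, 41, 41, 1290] z61 [ 0.4611 -0.1076]
yellow [244.3 344.7] [225, 335, 38, 19, 511] z61 [ 0.4547 -0.2247]
```

jog_arm(hand=[0.065,0.065,0.065,0.065,0.03], travel=[[0.001,-0.0015,-0.04],[0,0,-0.04],[0,0,-0.023],[0,0,0],[0,0,0]], yaw=[0,0,0,0,0])

```text
time_s: 9.15
position: [0.4621, -0.1058, 0.0476]
tool_rot: [[-0.007, 1.0, 0.001], [1.0, 0.007, -0.001], [-0.001, 0.001, -1.0]]
ft_force: [0.7, -1.9, -0.4]
grip_width: 0.048
gripper_force: 0.0
```

jog_arm(hand=[0.03,0.03,0.03,0.03,0.03], travel=[[0,0,0],[0,0,0],[0,0,0],[0,0,0.01],[0,0,0.04]], yaw=[0,0,0,0,0])

```text
time_s: 9.78
position: [0.4604, -0.1056, 0.0968]
tool_rot: [[-0.006, 1.0, -0.004], [1.0, 0.006, 0.002], [0.002, -0.004, -1.0]]
ft_force: [0.3, -0.8, -0.3]
grip_width: 0.0387
gripper_force: 40.5
```

jog_arm(hand=[0.03,0.03,0.03,0.03,0.03], travel=[[0.006,0.035,0.05],[0.006,0.048,0.02],[0.006,0.048,0],[0.006,0.048,0],[0.006,0.024,0]], yaw=[0,0,0,0,0])

```text
time_s: 10.4
position: [0.4909, 0.0991, 0.1676]
tool_rot: [[-0.008, 1.0, 0.0], [1.0, 0.008, 0.0], [0.0, 0.0, -1.0]]
ft_force: [-0.2, -0.8, -0.6]
grip_width: 0.0385
gripper_force: 40.6
```

```bash
python3 - <<'E'
from h import *
s=env.observe();print(s['position'],s['tool_rot'][:,1],s['time_s'],s['grip_width'],s['gripper_force'])
E
```

```text
[0.49089447 0.09914961 0.16761659] [9.99968636e-01 7.90966921e-03 4.04513713e-04] 10.4 0.03846969634509244 40.56984007358551
```

jog_arm(hand=[0.03,0.03,0.03,0.03,0.03], travel=[[0.0015,-0.002,-0.045],[0,0,-0.04],[0,0,-0.02],[0,0,-0.003],[0,0,-0.0005]], yaw=[0,0,0,0,0])

```text
time_s: 11.02
position: [0.4932, 0.095, 0.0592]
tool_rot: [[-0.006, 1.0, 0.001], [1.0, 0.006, -0.0], [-0.0, 0.001, -1.0]]
ft_force: [1.2, -0.3, -1.1]
grip_width: 0.0386
gripper_force: 40.5
```

jog_arm(hand=[0.03,0.03,0.03,0.03,0.03], travel=[[0,0,-0.0005],[0,0,-0.0005],[0,0,-0.0005],[0,0,-0.0005],[0,0,0]], yaw=[0,0,0,0,0])

```text
time_s: 11.65
position: [0.4928, 0.095, 0.0563]
tool_rot: [[-0.006, 1.0, -0.0], [1.0, 0.006, -0.0], [-0.0, -0.0, -1.0]]
ft_force: [0.6, -0.5, -0.8]
grip_width: 0.0388
gripper_force: 40.5
```

jog_arm(hand=[0.03,0.03,0.03,0.03,0.03], travel=[[0,0,-0.0005],[0,0,-0.0005],[0,0,-0.0005],[0,0,0],[0,0,0]], yaw=[0,0,0,0,0])

```text
time_s: 12.28
position: [0.4928, 0.0951, 0.0559]
tool_rot: [[-0.006, 1.0, 0.001], [1.0, 0.006, -0.0], [-0.0, 0.001, -1.0]]
ft_force: [-4.3, -1.0, 12.9]
grip_width: 0.0388
gripper_force: 41.9
```

jog_arm(hand=[0.03,0.042,0.05,0.06,0.065], travel=[[0,0,0.001],[0,0,0],[0,0,0],[0,0,0],[0,0,0]], yaw=[0,0,0,0,0])

```text
time_s: 12.9
position: [0.4928, 0.095, 0.0558]
tool_rot: [[-0.006, 1.0, -0.0], [1.0, 0.006, 0.0], [0.0, -0.0, -1.0]]
ft_force: [0.3, -0.2, 0.6]
grip_width: 0.065
gripper_force: 0.0
```

jog_arm(hand=[0.065,0.065,0.065,0.065,0.065], travel=[[0,0,0.03],[0,0,0.05],[0,-0.04,0.04],[-0.003,-0.06,0],[-0.004,-0.06,0]], yaw=[0,0,0,0,0])

```text
time_s: 13.52
position: [0.4857, -0.0665, 0.1764]
tool_rot: [[-0.007, 1.0, 0.001], [1.0, 0.007, -0.001], [-0.001, 0.001, -1.0]]
ft_force: [0.7, -0.2, 0.4]
grip_width: 0.065
gripper_force: 0.0
```

jog_arm(hand=[0.065,0.065,0.065,0.065,0.065], travel=[[-0.004,-0.06,0],[-0.004,-0.06,0],[-0.004,-0.06,0],[-0.004,-0.06,0],[-0.002,-0.045,0]], yaw=[0,0,0,0,0])

```text
time_s: 14.15
position: [0.4671, -0.3524, 0.1756]
tool_rot: [[-0.005, 1.0, -0.0], [1.0, 0.005, 0.0], [0.0, -0.0, -1.0]]
ft_force: [-0.3, -0.0, 0.3]
grip_width: 0.0652
gripper_force: 0.0
```

```bash
python3 - <<'E'
from h import *
s=env.observe();print(s['position'],s['tool_rot'][:,1],s['time_s'],s['grip_width'])
im,C=snap("wrist","w6")
for c in ("blue","yellow"):
    for ce,st in blobs(im,c,100): print(c,ce,st,"z66",plane(C,ce,.066)[:2].round(4))
cv2.imwrite("pics/side6.png",env.get_image("side")[130:300,150:420,::-1])
E
```

```text
[ 0.46713023 -0.35241453  0.17562225] [ 9.99989382e-01  4.60773694e-03 -7.43975738e-05] 14.15 0.06521815721292963
blue [249.5 196.7] [222, 171, 54, 52, 1424] z66 [ 0.4659 -0.3542]
yellow [231.5  27.9] [207, 1, 50, 54, 2055] z66 [ 0.4538 -0.2384]
```

View pics/w6.png

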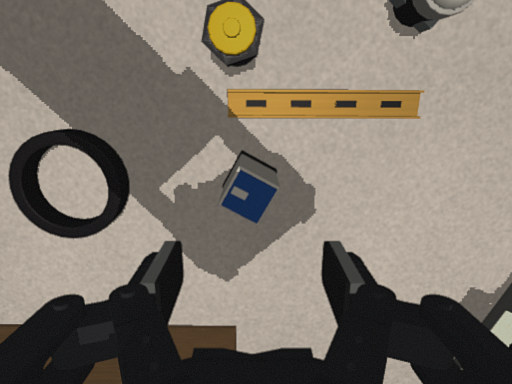

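View pics/side6.png

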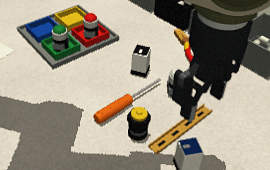

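The blue top is at (250,196), turned about 25–30° in the image. The side crop shows both lamps upright in their tubs. Measuring the relay's turn from the mask hull.

```bash
python3 - <<'E'
from h import *
im=cv2.imread("pics/w6.png")[...,::-1].copy();C=cam("wrist")
h=cv2.cvtColor(im,cv2.COLOR_RGB2HSV);m=cv2.inRange(h,(105,110,40),(125,255,255));m[:150]=0;m[240:]=0
hull=cv2.convexHull(cv2.findNonZero(m))[:,0]
P=np.array([plane(C,u,.066)[:2] for u in hull.astype(float)])
print(cv2.minAreaRect((P*1000).astype(np.float32)))
E
```

```text
((464.8965148925781, -355.7886657714844), (30.774749755859375, 30.55997085571289), 61.16216278076172)
```

jog_arm(hand=[0.065,0.065,0.065,0.065,0.065], travel=[[-0.002,-0.003,-0.01],[0,0,-0.02],[0,0,-0.02],[0,0,-0.04],[0,0,-0.039]], yaw=[-0.17,-0.17,-0.168,0,0])

```text
time_s: 14.88
position: [0.4659, -0.352, 0.0459]
tool_rot: [[0.481, 0.877, 0.0], [0.877, -0.481, -0.0], [0.0, 0.0, -1.0]]
ft_force: [0.7, -1.6, -0.1]
grip_width: 0.0652
gripper_force: 0.0
```

jog_arm(hand=[0.065,0.05,0.03,0.03,0.03], travel=[[0,0,0],[0,0,0],[0,0,0],[0,0,0],[0,0,0]], yaw=[0,0,0,0,0])

```text
time_s: 15.5
position: [0.4665, -0.3535, 0.0488]
tool_rot: [[0.481, 0.877, 0.002], [0.877, -0.481, -0.002], [-0.001, 0.003, -1.0]]
ft_force: [0.4, 0.9, 6.7]
grip_width: 0.0354
gripper_force: 40.9
```

jog_arm(hand=[0.03,0.03,0.03,0.03,0.03], travel=[[0,0,0.01],[0,0,0.04],[0,0.02,0.05],[0.003,0.05,0.02],[0.003,0.05,0]], yaw=[0,0,0,0.06,0.06])

```text
time_s: 16.12
position: [0.4722, -0.2322, 0.1694]
tool_rot: [[0.372, 0.928, 0.004], [0.928, -0.372, -0.003], [-0.001, 0.005, -1.0]]
ft_force: [1.4, 0.3, -1.1]
grip_width: 0.0354
gripper_force: 40.2
```

jog_arm(hand=[0.03,0.03,0.03,0.03,0.03], travel=[[0.003,0.052,0],[0.003,0.052,0],[0.003,0.052,0],[0.003,0.052,0],[0.003,0.052,0]], yaw=[0.06,0.06,0.06,0.06,0.06])

```text
time_s: 16.75
position: [0.4867, 0.0287, 0.1678]
tool_rot: [[0.08, 0.997, 0.001], [0.997, -0.08, -0.0], [-0.0, 0.001, -1.0]]
ft_force: [1.0, -0.4, -1.4]
grip_width: 0.0353
gripper_force: 40.1
```

jog_arm(hand=[0.03,0.03,0.03,0.03,0.03], travel=[[0.003,0.05,0],[0.003,0.05,0],[0.003,0.045,0],[0.003,0.017,0],[0,0,0]], yaw=[0,0,0,0,0])

```text
time_s: 17.38
position: [0.4988, 0.1893, 0.1672]
tool_rot: [[0.081, 0.997, 0.001], [0.997, -0.081, -0.0], [-0.0, 0.001, -1.0]]
ft_force: [0.4, -0.3, -0.7]
grip_width: 0.0355
gripper_force: 40.1
```

```bash
python3 - <<'E'
from h import *
s=env.observe();print(s['position'],s['tool_rot'][:,1],s['time_s'],s['grip_width'],s['gripper_force'])
snap("wrist","w7")
E
```

```text
[0.4988202  0.18930804 0.16716572] [ 9.96751321e-01 -8.05389723e-02  5.27893236e-04] 17.375 0.035506535098153935 40.125335454940796
```

View pics/w7.png

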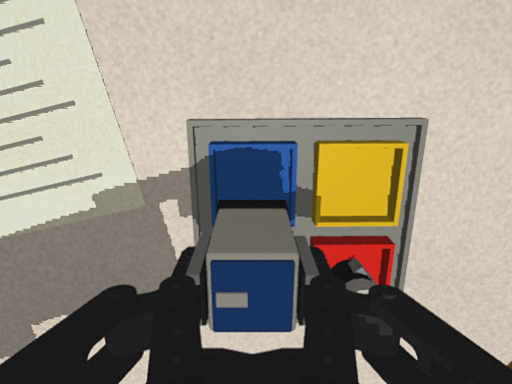

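The relay is held straight and squared to the blue tub (tub at (253,185), relay top at (253,295)). Lowering.

jog_arm(hand=[0.03,0.03,0.03,0.03,0.03], travel=[[0.0005,-0.0015,-0.045],[0,0,-0.04],[0,0,-0.018],[0,0,-0.003],[0,0,0]], yaw=[0,0,0,0,0])

```text
time_s: 18.05
position: [0.4998, 0.1868, 0.0616]
tool_rot: [[0.083, 0.997, 0.001], [0.997, -0.083, 0.0], [0.0, 0.001, -1.0]]
ft_force: [0.2, -0.2, -0.9]
grip_width: 0.0357
gripper_force: 40.2
```

jog_arm(hand=[0.03,0.03,0.03,0.03,0.03], travel=[[0,0,-0.001],[0,0,-0.001],[0,0,-0.0005],[0,0,-0.0005],[0,0,0]], yaw=[0,0,0,0,0])

```text
time_s: 18.68
position: [0.4993, 0.1875, 0.0578]
tool_rot: [[0.082, 0.997, -0.0], [0.997, -0.082, -0.0], [-0.0, -0.0, -1.0]]
ft_force: [0.6, -1.1, -0.1]
grip_width: 0.0356
gripper_force: 40.2
```

jog_arm(hand=[0.03,0.03,0.03,0.03,0.03], travel=[[0,0,-0.0005],[0,0,-0.0005],[0,0,-0.0005],[0,0,-0.0005],[0,0,0]], yaw=[0,0,0,0,0])

```text
time_s: 19.3
position: [0.4993, 0.1876, 0.0567]
tool_rot: [[0.082, 0.997, 0.001], [0.997, -0.082, 0.0], [0.0, 0.001, -1.0]]
ft_force: [-3.2, 0.5, 10.1]
grip_width: 0.0352
gripper_force: 41.5
```

jog_arm(hand=[0.03,0.042,0.05,0.06,0.065], travel=[[0,0,0.001],[0,0,0],[0,0,0],[0,0,0],[0,0,0]], yaw=[0,0,0,0,0])

```text
time_s: 19.92
position: [0.4993, 0.1875, 0.0567]
tool_rot: [[0.082, 0.997, -0.0], [0.997, -0.082, -0.0], [-0.0, -0.0, -1.0]]
ft_force: [0.3, 0.5, -0.3]
grip_width: 0.065
gripper_force: 0.0
```

jog_arm(hand=[0.065,0.065,0.065,0.065,0.065], travel=[[0,0,0.03],[0,0,0.05],[0,-0.03,0.035],[-0.005,-0.056,0],[-0.005,-0.056,0]], yaw=[0,0,0,0,0.085])

```text
time_s: 20.55
position: [0.4891, 0.0442, 0.1723]
tool_rot: [[-0.006, 1.0, 0.001], [1.0, 0.006, -0.0], [-0.0, 0.001, -1.0]]
ft_force: [0.5, -0.8, 0.4]
grip_width: 0.0651
gripper_force: 0.0
```

jog_arm(hand=[0.065,0.065,0.065,0.065,0.065], travel=[[-0.007,-0.056,0],[-0.007,-0.056,0],[-0.007,-0.056,0],[-0.007,-0.056,0],[-0.007,-0.056,-0.02]], yaw=[0,0,0,0,0])

```text
time_s: 21.18
position: [0.4543, -0.2367, 0.1527]
tool_rot: [[-0.003, 1.0, 0.003], [1.0, 0.003, -0.002], [-0.002, 0.003, -1.0]]
ft_force: [0.9, 0.8, -0.9]
grip_width: 0.065
gripper_force: 0.0
```

```bash
python3 - <<'E'
from h import *
s=env.observe();print(s['position'],s['tool_rot'][:,1],s['time_s'],s['grip_width'])
im,C=snap("wrist","w8")
for c in ("blue","yellow"):
    for ce,st in blobs(im,c,100): print(c,ce,st,"z66",plane(C,ce,.066)[:2].round(4))
cv2.imwrite("pics/side8.png",env.get_image("side")[130:300,150:420,::-1])
E
```

```text
[ 0.45434999 -0.23674529  0.15269148] [0.99999236 0.00290466 0.00261748] 21.175 0.06497680831410883
yellow [249.5 201. ] [227, 179, 46, 45, 1651] z66 [ 0.4534 -0.2344]
```

View pics/side8.png

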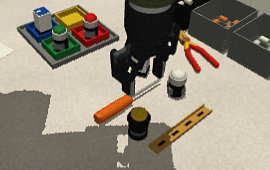

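The side crop shows the relay, the green lamp and the red lamp all standing in their tubs, with the yellow gland below the gripper.

jog_arm(hand=[0.065,0.065,0.065,0.065,0.03], travel=[[-0.0005,0.001,-0.04],[0,0,-0.04],[0,0,-0.026],[0,0,0],[0,0,0]], yaw=[0,0,0,0,0])

```text
time_s: 21.9
position: [0.4543, -0.2336, 0.0469]
tool_rot: [[-0.003, 1.0, 0.001], [1.0, 0.003, -0.001], [-0.001, 0.001, -1.0]]
ft_force: [-0.5, -0.2, 0.3]
grip_width: 0.0482
gripper_force: 0.0
```

jog_arm(hand=[0.03,0.03,0.03,0.03,0.03], travel=[[0,0,0],[0,0,0],[0,0,0],[0,0,0.01],[0,0,0.04]], yaw=[0,0,0,0,0])

```text
time_s: 22.52
position: [0.4531, -0.233, 0.0958]
tool_rot: [[-0.003, 1.0, -0.003], [1.0, 0.003, 0.002], [0.002, -0.003, -1.0]]
ft_force: [0.6, -1.1, -0.3]
grip_width: 0.039
gripper_force: 40.5
```

jog_arm(hand=[0.03,0.03,0.03,0.03,0.03], travel=[[0,0,0.05],[0.01,0.03,0.04],[0.016,0.048,0],[0.016,0.048,0],[0.016,0.048,0]], yaw=[0,0,0,0,0])

```text
time_s: 23.15
position: [0.512, -0.0579, 0.1869]
tool_rot: [[-0.003, 1.0, 0.001], [1.0, 0.003, -0.0], [-0.0, 0.001, -1.0]]
ft_force: [0.9, 0.1, -1.5]
grip_width: 0.0385
gripper_force: 40.5
```

jog_arm(hand=[0.03,0.03,0.03,0.03,0.03], travel=[[0.016,0.048,0],[0.016,0.048,0],[0.016,0.048,0],[0.016,0.048,0],[0.016,0.047,0]], yaw=[0,0,0,0,0])

```text
time_s: 23.78
position: [0.592, 0.1812, 0.1868]
tool_rot: [[-0.003, 1.0, 0.001], [1.0, 0.003, 0.0], [0.0, 0.001, -1.0]]
ft_force: [0.6, 0.8, -1.1]
grip_width: 0.0388
gripper_force: 40.5
```

jog_arm(hand=[0.03,0.03,0.03,0.03,0.03], travel=[[0,0,0],[0,0,0],[0,0,0],[0,0,0],[0,0,0]], yaw=[0,0,0,0,0])

```text
time_s: 24.4
position: [0.5918, 0.179, 0.186]
tool_rot: [[-0.002, 1.0, 0.0], [1.0, 0.002, 0.0], [0.0, 0.0, -1.0]]
ft_force: [-0.5, 0.3, -0.2]
grip_width: 0.0389
gripper_force: 40.5
```

```bash
python3 - <<'E'
from h import *
s=env.observe();print(s['position'],s['tool_rot'][:,1],s['time_s'],s['grip_width'],s['gripper_force'])
im,C=snap("wrist","w9")
E
```

```text
[0.59179387 0.17899824 0.18599639] [9.99997569e-01 2.20308054e-03 8.83997941e-05] 24.4 0.03893687556049776 40.512460470199585
```

View pics/w9.png

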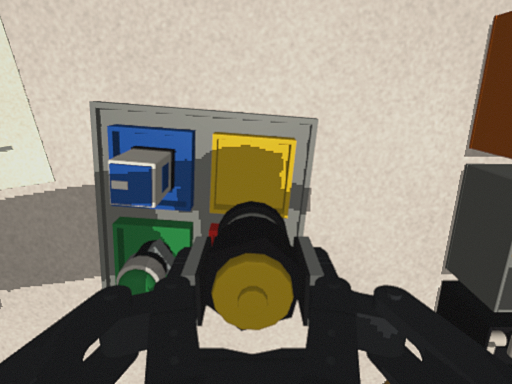

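The gland (plug at (252,290)) is held upright with the yellow tub just below and ahead at (253,175). Lowering.

jog_arm(hand=[0.03,0.03,0.03,0.03,0.03], travel=[[0,0.001,-0.05],[0,0,-0.05],[0,0,-0.023],[0,0,-0.003],[0,0,-0.001]], yaw=[0,0,0,0,0])

```text
time_s: 25.08
position: [0.5924, 0.1805, 0.0598]
tool_rot: [[-0.003, 1.0, 0.002], [1.0, 0.003, 0.0], [0.0, 0.002, -1.0]]
ft_force: [-1.1, 0.0, 0.5]
grip_width: 0.0386
gripper_force: 40.5
```

jog_arm(hand=[0.03,0.03,0.03,0.03,0.03], travel=[[0,0,-0.001],[0,0,-0.001],[0,0,-0.0005],[0,0,-0.0005],[0,0,0]], yaw=[0,0,0,0,0])

```text
time_s: 25.7
position: [0.5918, 0.1805, 0.0558]
tool_rot: [[-0.003, 1.0, -0.0], [1.0, 0.003, -0.0], [-0.0, -0.0, -1.0]]
ft_force: [-0.2, -0.5, 0.2]
grip_width: 0.0386
gripper_force: 40.5
```

jog_arm(hand=[0.03,0.03,0.03,0.03,0.03], travel=[[0,0,-0.0005],[0,0,-0.0005],[0,0,-0.0005],[0,0,0],[0,0,0]], yaw=[0,0,0,0,0])

```text
time_s: 26.32
position: [0.5918, 0.1806, 0.0554]
tool_rot: [[-0.003, 1.0, 0.001], [1.0, 0.003, 0.0], [0.0, 0.001, -1.0]]
ft_force: [-3.1, 0.1, 7.9]
grip_width: 0.0388
gripper_force: 41.2
```

jog_arm(hand=[0.03,0.042,0.05,0.06,0.065], travel=[[0,0,0.001],[0,0,0],[0,0,0],[0,0,0],[0,0,0]], yaw=[0,0,0,0,0])

```text
time_s: 26.95
position: [0.5918, 0.1805, 0.0552]
tool_rot: [[-0.003, 1.0, -0.0], [1.0, 0.003, -0.0], [-0.0, -0.0, -1.0]]
ft_force: [-1.2, 0.3, 0.5]
grip_width: 0.0649
gripper_force: 0.0
```

jog_arm(hand=[0.065,0.065,0.065,0.065,0.065], travel=[[0,0,0.03],[0,0,0.05],[0,0,0.05],[-0.02,-0.05,0.01],[-0.02,-0.05,0.01]], yaw=[0,0,0,0,0])

```text
time_s: 27.58
position: [0.5512, 0.0797, 0.2059]
tool_rot: [[-0.004, 1.0, 0.001], [1.0, 0.004, -0.0], [-0.0, 0.001, -1.0]]
ft_force: [1.3, -0.4, -0.7]
grip_width: 0.0647
gripper_force: 0.0
```

jog_arm(hand=[0.065,0.065,0.065,0.065,0.065], travel=[[-0.01,-0.04,0.03],[-0.01,-0.02,0.03],[0,0,0.02],[0,0,0],[0,0,0]], yaw=[0,0,0,0,0])

```text
time_s: 28.2
position: [0.5315, 0.0208, 0.2842]
tool_rot: [[-0.003, 1.0, -0.002], [1.0, 0.003, 0.0], [0.0, -0.002, -1.0]]
ft_force: [0.3, -0.4, -0.8]
grip_width: 0.0649
gripper_force: 0.0
```

```bash
python3 - <<'E'
from h import *
im,C=snap("wrist");a=im[...,::-1];b=env.get_image("side")[130:300,150:420,::-1]
b=cv2.resize(b,(288,181));cv2.imwrite("pics/end.png",np.hstack([a,cv2.copyMakeBorder(b,0,203,0,0,0)]))
E
```

```text
(no output)
```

View pics/end.png

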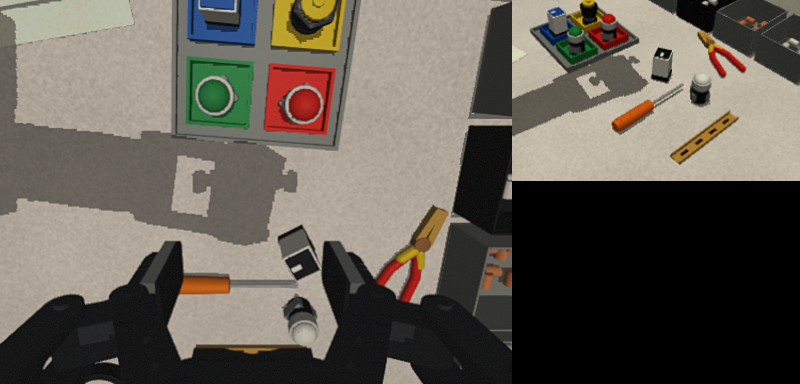

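All four parts stand upright in their own tubs: green (214,96), red (303,105), blue (218,10) and yellow (315,12). The white lamp and black relay still stand where they were, so I'm handing in.

```bash
python3 -c "
from rig import env
print(env.close_job())"
```

```text
the job is handed in; nothing more can be done
None
```

The job is handed in: the red lamp, green lamp, blue relay and yellow gland were set down in that order, each upright in its own tub, in about 28 s, and the white lamp and black relay were left untouched.

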